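Check the two spring corners of a mirror tilt mount

TASK

Check the springs of the mirror tilt mount before the optics lesson, with the fingertips only: press the corner with the round pad down until its pointer is level with the index on its scale, keep it there for about a second, and let it spring back. Then do the same with the corner that has the square pad. Do not press a pointer clearly past its index, do not pull a corner upwards, do not shift the indexes, and leave everything else on the worktop where it stands.

Things in the scene. Friction and masses are not known exactly. Their poses are not given: they have to be found in the camera images.
- tilt_mount: kinematic mirror mount screwed to the worktop, bare aluminium: base 128 mm square set corner-on, above it a V-shaped sprung tilt plate (top 68 mm high) with a round mirror. Origin: centre of the base's underside; x to the pivot corner (away from the robot), z up. Pivot (60, 0) mm, round pad (0, 60), square pad (0, -60), pointer tips (-50, +-110). White scale plates beside the tips reach 98 mm high.
- round_pad: round press pad, 26 mm diameter with a bevelled rim, 14 mm high, fixed on the left corner of the tilt plate (seen from the robot). Origin: centre of its underside, on the plate; z is up through its top; x points from the pivot outward along the arm to the pointer. Press down on the middle of its top.
- square_pad: square press pad, 24 x 24 mm, 14 mm high, fixed on the right corner of the tilt plate (seen from the robot). Origin: centre of its underside, on the plate; z is up through its top; x points from the pivot outward along the arm to the pointer. Press down on the middle of its top.
- round_pad_top (a point): centre of the round pad's top face, 82 mm above the worktop at rest
- square_pad_top (a point): centre of the square pad's top face, 82 mm above the worktop at rest
- round_pointer (a point): free tip of the dark blade pointer that sticks out beyond the round pad, 155 mm from the pivot (the pad centre is at 85 mm), so it sinks 1.8 times as far as the pad. At rest 65 mm above the worktop.
- square_pointer (a point): free tip of the dark blade pointer that sticks out beyond the square pad, 155 mm from the pivot (the pad centre is at 85 mm), so it sinks 1.8 times as far as the pad. At rest 65 mm above the worktop.
- round_mark (a point): tip of the dark sliding index on the white upright scale at the end of the round-pad arm; it faces the round pointer's tip end to end, 4 mm beyond it. It is preset 14 to 30 mm lower than the resting pointer. Its z is vertical; the pointer is level with it when both tips have the same height.
- square_mark (a point): tip of the dark sliding index on the white upright scale at the end of the square-pad arm; it faces the square pointer's tip end to end, 4 mm beyond it. It is preset 14 to 30 mm lower than the resting pointer. Its z is vertical; the pointer is level with it when both tips have the same height.
- tilt_round (a joint): tilt of the plate when the round-pad corner is pressed, rad: 0 at rest, grows as the pad goes down (pad sinks 85 mm x sin, pointer tip 155 mm x sin), end stop at 0.26. A spring of 5 N m/rad pushes it back: about 59 N per rad at the pad, i.e. 5 to 12 N at the marks. It returns by itself when let go. Pressing the pad's middle hardly tilts the other corner.
- tilt_square (a joint): tilt of the plate when the square-pad corner is pressed, rad: 0 at rest, grows as the pad goes down (pad sinks 85 mm x sin, pointer tip 155 mm x sin), end stop at 0.26. A spring of 5 N m/rad pushes it back: about 59 N per rad at the pad, i.e. 5 to 12 N at the marks. It returns by itself when let go. Pressing the pad's middle hardly tilts the other corner.
- eyepiece: bystander, to be left alone: black microscope eyepiece standing on its tube, 30x30x42 mm. Origin: centre of its underside.
- objective_case: bystander, to be left alone: small round white pot with a black screw lid, 33x33x49 mm. Origin: centre of its underside.
- dropper: bystander, to be left alone: amber dropper bottle with a black rubber bulb, 33x33x100 mm. Origin: centre of its underside.
- specimen_jar: bystander, to be left alone: white-lidded specimen jar, 56x56x72 mm. Origin: centre of its underside.
- petri_dish: bystander, to be left alone: shallow round petri dish with lid, 61x61x15 mm. Origin: centre of its underside.
- wash_bottle: bystander, to be left alone: white wash bottle with a bent spout, 62x104x182 mm. Origin: centre of its underside.
- lab_timer: bystander, to be left alone: wedge-shaped bench timer, 55x66x34 mm. Origin: centre of its underside.

How it is judged (in metres and radians):
On the way, in this order (a step that is already met when the one before it is completed fails the run):
1. the round pad is pressed by the fingers and its pointer stands level with its index (within 4 mm) for 0.4 s, the other corner not pressed down (z of round_pointer in the frame of round_mark between -0.004 and 0.004 m and contact force between the fingers and round_pad above 1 N and value of joint tilt_square below 0.05 rad), for 0.4 s.
2. the round pad is released and the corner has sprung back to rest (value of joint tilt_round between -0.025 and 0.025 rad and contact force between the fingers and round_pad below 0.1 N), for 0.2 s.
3. the square pad is pressed by the fingers and its pointer stands level with its index (within 4 mm) for 0.4 s, the other corner not pressed down (z of square_pointer in the frame of square_mark between -0.004 and 0.004 m and contact force between the fingers and square_pad above 1 N and value of joint tilt_round below 0.05 rad), for 0.4 s.
4. the square pad is released and the corner has sprung back to rest (value of joint tilt_square between -0.025 and 0.025 rad and contact force between the fingers and square_pad below 0.1 N), for 0.2 s.
At the end, for the whole second after the job is handed in: Both corners have been pressed to their indexes in turn (round, then square; pointer within 4 mm of level for 0.4 s) and are released, back within 0.025 rad of rest; indexes within 3 mm and bystanders within 15 mm of where they began (value of joint tilt_round between -0.025 and 0.025 rad and value of joint tilt_square between -0.025 and 0.025 rad and contact force between the fingers and tilt_mount below 0.1 N and distance of each of round_mark, square_mark from where it was at the start of the episode below 0.003 m and distance of each of eyepiece, objective_case, dropper, specimen_jar, petri_dish, wash_bottle, lab_timer from where it was at the start of the episode below 0.015 m); the robot touches nothing.
It fails at once if a pointer is pressed more than 8 mm past its index (z of round_pointer in the frame of round_mark below -0.008 m or z of square_pointer in the frame of square_mark below -0.008 m).
It fails at once if a corner is pulled upwards, more than 0.04 rad above rest (value of joint any of tilt_round, tilt_square below -0.04 rad).
It fails at once if an index is shifted by 3 mm (distance of any of round_mark, square_mark from where it was at the start of the episode above 0.003 m).
It fails at once if a bystander is lifted or moved by 15 mm (distance of any of eyepiece, objective_case, dropper, specimen_jar, petri_dish, wash_bottle, lab_timer from where it was at the start of the episode above 0.015 m).
It also fails if it takes over 48 s, if anything falls off the work surface, if the arm or the gripper's body presses on something with over 40 N, if the wrist force passes 120 N, or if a joint passes its speed limit or range.

ROBOT

A 6-joint arm with a two-finger parallel gripper is mounted at the origin on a cart in front of the work surface, level with it; the furniture and walls round the work are solid. World frame = base frame: x ahead of the robot, y to its left, z up, the work surface at z = 0. Lengths are in mm, angles in rad, forces in N, time in s.
With the tool pointing down it reaches from about 375 to 750 mm from the base axis. Payload 9 kg.
Tool frame: the origin (TCP) lies on the centre line of the jaws, within the pads' length; the fingertips stand 11 mm ahead of it and the grasp point (between the pads) lies 8 mm behind it (tcp_to_tips is the distance from the TCP to the fingertips, in mm); x points along the fingers, y is the direction in which the jaws open and shut, and the axes are right-handed (so a half turn about x gives the same grasp; the last joint's range is limited). The gripper opens to 85 mm and grips with 20 to 120 N. Pads are 22 mm wide; open, the fingers measure 114 mm over their backs; the gripper's body (76 mm by 85 mm) begins 54 mm behind the grasp point. The pads swing forward as they close: fully open they stand 13 mm farther back than shut.
Start: joints at [-1.49, 0.104, 0.097, 1.564, 0, 1.353], TCP at [176.634, -573.442, 242.331] pointing down, gripper open.
Joint ranges: [-2.99, 2.99], [-0.84, 1.86], [-1.1, 1.16], [-1.84, 2.11], [-1.51, 1.56], [-3.14, 3.14]. Speed limits (rad/s): [2.22, 2.22, 2.57, 3.14, 3.14, 3.14].

INTERFACE

Orientations are given as a rotation vector (axis times angle).
In Python, from rig import * gives the robot as it stands. The module is installed in compiled form; this text tells all that it offers. Calls block until the motion is done:
- goto(position, orientation): joint-space move of the TCP to a pose.
- move_linear(position, ori=None, rate=150): straight line of the TCP; ori=None keeps the orientation; rate is the mean speed in mm/s.
- move_joints(angles): joint-space move.
- command_gripper(opening, strength=None): opening from 0.0 (shut) to 1.0 (fully open); strength is the grip in N (None keeps the last); returns when the fingers have stopped.
- pause(seconds).
- solve_ik(position, orientation): joint angles nearest the present ones, or None.
- state(): the state.
- snapshot(name): name is "side" or "top" or "wrist"; returns (picture, depth): 400x640x3 uint8, red, green, blue; 400x640 float32, mm along the optical axis (not along the pixel's ray), 0 where there is no reading.
- camera_params(name): a dict with "fx", "fy", "cx", "cy" (pixels), "k1" (the pictures are not rectified: a ray, as slopes to the right and down, at radius r is drawn at 1 + k1 r^2 times it, then the intrinsics apply), "R" (3x3) and "t" (3): a world point X has camera coordinates R X + t; the wrist camera has in their place "T_tool_cam" (4x4, takes a point from camera to tool coordinates, whose origin is the TCP and whose axes are the tool frame's). Camera axes: x right, y down, z forward; pixel columns grow to the right and rows downward; lengths in mm; the calibration is good to about 2 mm. A picture is of the moment at which its call begins: read the wrist's pose just before it. camera_params takes no time and is no camera call.
A pose or a line that the arm cannot do raises PlanningError and nothing moves.
- close_job(): hands the job in, once; it reports no verdict.
Trained networks look in the newest picture that a camera, given by its name, has taken for a name from the list of things; names that differ only in an ending like _2 or _b are one class to them, and where a whole thing is asked for, a point or a joint stands for the part that bears it (a point fixed in the world has none). Each returns a list of dicts, best first, with "conf" (0 to 1); they miss things now and then, are a little off and sometimes report something else, mostly with a low value. They report only what shows in the picture. A call takes as long as a camera call.
- find_in(camera, target): "point" ([x, y, z] in mm, in world coordinates, good to about 4 mm: the middle of the surface that is visible of it).
- cut_out(camera, target): "mask" (400x640 bool, what is visible of it).
The state is a dict: "time_s": time; "q": joint angles; "joint_velocities": joint speeds; "tau": joint torques, N m; "eef_pos": TCP position; "tcp_rot": TCP orientation; "wrist_force": force on the tool from outside, world axes, zero at the start; "moment": the same for the moment, N m; "gripper_width": opening from 0.0 (shut) to 1.0 (fully open).
Only numpy, scipy, OpenCV 4.12 (cv2) and the standard library are available. Lean on these libraries where they do the work, as an engineer would, in place of code of your own. Each camera call takes 0.05 s, during which the arm holds its last target. There are 200 camera calls.

## Working session

There is one attempt and no reset: what is moved stays moved. The work goes in short steps, each a Python script; the robot and the scene stay as the last script left them, time stands still between calls to the robot, and variables do not carry over. Pictures are saved under pics/ and viewed, about 8 in all and at most 12, crops included, and the job is handed in when it is done.

```bash
mkdir -p pics; python3 - <<'E'
from rig import *
import cv2
s=state();print(s['time_s'],s['eef_pos'],s['tcp_rot'],s['gripper_width'])
for c in("top","side"):
    p,d=snapshot(c);cv2.imwrite(f"pics/{c}1.png",p[:,:,::-1])
    k=camera_params(c);print(c,{a:(b.tolist() if hasattr(b,'tolist') else b) for a,b in k.items()})
    for t in("tilt_mount","round_pad","square_pad","round_pointer","square_pointer","round_mark","square_mark","wash_bottle","dropper","specimen_jar"):
        r=find_in(c,t);print(t,[([round(float(v)) for v in x['point']],round(x['conf'],2)) for x in r[:2]])
print(state()['time_s'])
E
```

```text
0.0 [ 176.63126735 -573.0622838   241.50840354] [ 2.06134226  0.31169379 -2.06112681] 0.9995238857807456
top {'fx': 442.34651835615796, 'fy': 442.34651835615796, 'cx': 325.90878852356883, 'cy': 197.56942965575027, 'k1': -0.0705891778295775, 'R': [[-0.014357952480294122, -0.9997671406665503, 0.016109427178033365], [-0.9893743802074773, 0.011873824889440124, -0.14490461715061148], [0.14467959424066684, -0.018018788136987905, -0.9893144789622914]], 't': [2.0749925457920018, 529.9618613906983, 1491.1804462767423]}
tilt_mount [([541, 212, 43], 0.78)]
round_pad [([548, 276, 83], 0.44)]
square_pad [([570, 156, 81], 0.53)]
round_pointer [([567, 214, 65], 0.67)]
square_pointer [([567, 217, 74], 0.74)]
round_mark [([322, -336, 26], 0.24)]
square_mark [([548, 273, 81], 0.45)]
wash_bottle [([653, -282, 106], 0.79)]
dropper [([674, 223, 54], 0.59)]
specimen_jar [([608, -139, 72], 0.53)]
side {'fx': 361.7737475922112, 'fy': 361.7737475922112, 'cx': 317.9771315193777, 'cy': 200.0832072402284, 'k1': -0.014713773052593498, 'R': [[-0.9440880251499143, -0.32969279529529805, -0.000679337108827914], [-0.15903280155089525, 0.45719956852169696, -0.8750297838213552], [0.2888016080277399, -0.8259971036716456, -0.48406860663199885]], 't': [461.6849880381691, 146.3476426095454, 891.2851063853423]}
tilt_mount [([549, 225, 23], 0.83), ([653, -275, 82], 0.34)]
round_pad [([673, 235, 47], 0.49), ([544, 280, 77], 0.46)]
square_pad [([566, 157, 78], 0.51)]
round_pointer [([563, 224, 65], 0.6)]
square_pointer [([565, 226, 64], 0.64)]
round_mark [([480, 339, 38], 0.44)]
square_mark [([522, 86, 46], 0.61), ([563, 224, 65], 0.3)]
wash_bottle [([655, -274, 81], 0.66)]
dropper [([672, 239, 46], 0.97)]
specimen_jar [([608, -116, 47], 0.8)]
1.1
```

View images.

```bash
python3 - <<'E'
from rig import *
import cv2,numpy as np
t=cv2.imread("pics/top1.png");s=cv2.imread("pics/side1.png")
cv2.imwrite("pics/a.png",np.vstack([cv2.resize(t[60:300,60:420],None,fx=1.2,fy=1.2),cv2.resize(s[100:340,100:460],None,fx=1.2,fy=1.2)]))
cv2.imwrite("pics/b.png",s)
np.set_printoptions(precision=3,suppress=True)
print(camera_params("wrist"))
E
```

```text
{'fx': 343.8489070435008, 'fy': 343.8489070435008, 'cx': 316.3636692254187, 'cy': 203.35011170836867, 'k1': -0.034196778454994366, 'T_tool_cam': array([[  -0.001,   -0.295,    0.955, -132.605],
       [   1.   ,   -0.   ,    0.001,   -0.772],
       [   0.   ,    0.955,    0.295,  -75.527],
       [   0.   ,    0.   ,    0.   ,    1.   ]])}
```

View pics/a.png

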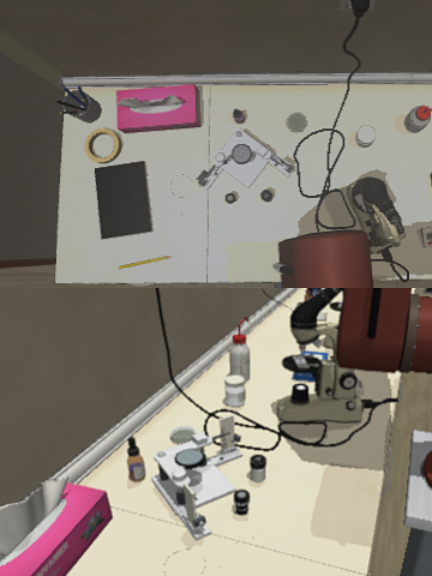

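View pics/b.png

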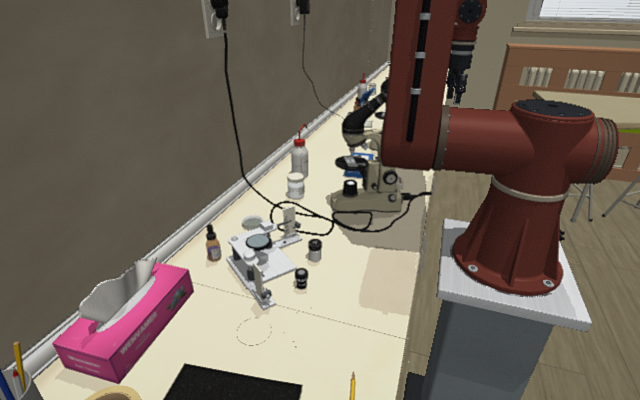

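```bash
cat > h.py <<'E'
from rig import *
import cv2,numpy as np
from scipy.spatial.transform import Rotation as Rt
np.set_printoptions(precision=2,suppress=True)
C=np.array([557.5,217.]);YAW=0.172
def set_mount(c,y):
    global C,YAW; C=np.array(c);YAW=y
def m2w(x,y,z):
    c,s=np.cos(YAW),np.sin(YAW); return np.array([C[0]+c*x-s*y,C[1]+s*x+c*y,z])
def down(az):   # tool x down, tool z horizontal with world azimuth az
    z=np.array([np.cos(az),np.sin(az),0]);x=np.array([0,0,-1.]);y=np.cross(z,x)
    return Rt.from_matrix(np.stack([x,y,z],1)).as_rotvec()
def cam(name,pose=None):
    k=camera_params(name);K=np.array([[k['fx'],0,k['cx']],[0,k['fy'],k['cy']],[0,0,1]])
    if name!="wrist": return K,k['k1'],k['R'],k['t']
    T=np.eye(4);T[:3,:3]=Rt.from_rotvec(pose['tcp_rot']).as_matrix();T[:3,3]=pose['eef_pos']
    M=np.linalg.inv(T@np.array(k['T_tool_cam']));return K,k['k1'],M[:3,:3],M[:3,3]
def world(uv,d,cm):
    K,k1,R,t=cm;uv=np.atleast_2d(uv).astype(float)
    n=cv2.undistortPoints(uv[:,None],K,np.array([k1,0,0,0.]))[:,0]
    P=np.c_[n,np.ones(len(n))]*np.ravel(d)[:,None];return (P-t)@R
def cloud(d,cm):
    v,u=np.nonzero(d>0);return world(np.c_[u,v],d[v,u],cm),u,v
E
python3 - <<'E'
from h import *
p,d=snapshot("top");P,u,v=cloud(d,cam("top"))
for y in range(-500,400,50):
    m=(P[:,1]>y)&(P[:,1]<y+50)&(P[:,0]>250)&(P[:,0]<740)&(u<500)
    if m.any(): i=np.argmax(P[m,2]);print(y,P[m][i])
for nm,pt in(("r",m2w(0,60,300)),("s",m2w(0,-60,300))):
    for az in np.arange(-180,180,45):
        q=solve_ik(pt,down(YAW+np.radians(az)));print(nm,az,q)
E
```

```text
-500 [ 511.51 -486.32   42.39]
-450 [ 470.23 -419.98   43.48]
-400 [ 653.4  -352.26  165.34]
-350 [ 655.64 -328.29  183.33]
-300 [ 662.62 -295.96  169.88]
-250 [ 305.9  -200.33  198.89]
-200 [ 365.86 -164.01  348.3 ]
-150 [ 378.19 -148.05  327.85]
-100 [256.44 -50.34 688.48]
-50 [312.47  -6.52 702.28]
0 [276.71   1.59 699.52]
50 [305.58  51.98 662.78]
100 [258.25 103.9  373.31]
150 [574.18 159.58  87.78]
200 [675.49 229.47  99.87]
250 [558.25 266.75  88.95]
300 [499.8  330.06 102.41]
350 [719.77 396.86 111.44]
r -180 [ 0.25  0.17  0.27  1.67  0.   -3.06]
r -135 [0.25 0.17 0.27 1.67 0.   2.44]
r -90 [0.25 0.17 0.27 1.67 0.   1.65]
r -45 [0.25 0.17 0.27 1.67 0.   0.87]
r 0 [0.25 0.17 0.27 1.67 0.   0.08]
r 45 [ 0.25  0.17  0.27  1.67  0.   -0.7 ]
r 90 [ 0.25  0.17  0.27  1.67  0.   -1.49]
r 135 [ 0.25  0.17  0.27  1.67  0.   -2.27]
s -180 [0.05 0.09 0.19 1.67 0.   3.02]
s -135 [0.05 0.09 0.19 1.67 0.   2.23]
s -90 [0.05 0.09 0.19 1.67 0.   1.45]
s -45 [0.05 0.09 0.19 1.67 0.   0.66]
s 0 [ 0.05  0.09  0.19  1.67  0.   -0.12]
s 45 [ 0.05  0.09  0.19  1.67  0.   -0.91]
s 90 [ 0.05  0.09  0.19  1.67  0.   -1.69]
s 135 [ 0.05  0.09  0.19  1.67  0.   -2.48]
```

```bash
python3 - <<'E'
from h import *
s=state();p=s['eef_pos'];
o=down(YAW+np.pi/4)
move_linear([p[0],p[1],430],rate=250)
goto(m2w(-15,75,430),o)
command_gripper(0.0)
move_linear(m2w(-15,75,150),rate=200)
s=state();im,d=snapshot("wrist");cm=cam("wrist",s)
np.savez("w1.npz",d=d,im=im,R=cm[2],t=cm[3]);cv2.imwrite("pics/w1.png",im[:,:,::-1])
print(s['time_s'],s['eef_pos'],s['gripper_width'],s['wrist_force'])
for t in("round_pad_top","round_pointer","round_mark","square_pad_top"):
    r=find_in("wrist",t);print(t,[(x['point'],round(x['conf'],2)) for x in r[:2]])
print(state()['time_s'])
E
```

```text
7.625 [530.55 288.52 151.31] -0.002789120648734106 [-0.22  0.22  1.3 ]
round_pad_top [([549.0, 272.8, 81.5], 0.72)]
round_pointer [([566.3, 214.9, 70.4], 0.6)]
round_mark [([482.9, 333.8, 43.0], 0.97)]
square_pad_top [([565.3, 157.5, 81.8], 0.65), ([480.6, 334.2, 42.4], 0.59)]
7.875
```

View pics/w1.png

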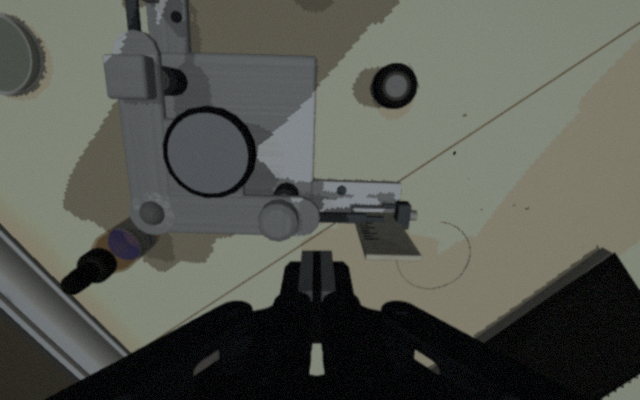

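```bash
python3 - <<'E'
from h import *
z=np.load("w1.npz");im,d=z['im'],z['d'];cm=(*cam("wrist",state())[:2],z['R'],z['t'])
c=im[165:270,300:440,::-1];cv2.imwrite("pics/w1z.png",np.clip(cv2.resize(c,None,fx=5.5,fy=5.5,interpolation=2).astype(float)*1.6,0,255))
P,u,v=cloud(d,cm);H=np.zeros(d.shape);H[v,u]=P[:,2]
for n,uu in(("round",(255,310,195,245)),("square",(100,162,50,108))):
    m=(u>uu[0])&(u<uu[1])&(v>uu[2])&(v<uu[3])&(P[:,2]>76)&(P[:,2]<92)
    Q=P[m];(cx,cy),(w,h),a=cv2.minAreaRect(Q[:,:2].astype(np.float32));print(n,len(Q),np.median(Q,0),cx,cy,w,h,a)
print("rows/cols heights");print("     ",list(range(316,424,4)))
for r in range(197,260,3): print(r,H[r,316:424:4].round().astype(int))
E
```

```text
round 1253 [549.46 274.07  82.44] 550.823486328125 275.1768798828125 25.322195053100586 25.70278549194336 2.24330735206604
square 2055 [566.18 157.19  82.95] 567.3585205078125 156.53575134277344 24.00800895690918 25.160842895507812 53.2943115234375
rows/cols heights
      [316, 320, 324, 328, 332, 336, 340, 344, 348, 352, 356, 360, 364, 368, 372, 376, 380, 384, 388, 392, 396, 400, 404, 408, 412, 416, 420]
197 [ 9 10  8 10  8  8 10  9  8  9  8 10  9  9 10  9  9  9  9 10 10  7  1  0
  0  1  1]
200 [ 9  9  8  8  9  9  8  8  8  8  9  9  8  9  8 10 10  9  9  8 10  7  1  2
  1  2  0]
203 [10  8 10 10  8 10  9  8  9  8  9  8  9  9  7 10  9  9  9  9 34 38 39 39
  0  1  2]
206 [67 10  9 10  9  9 10  8  9 14 16 13 12  0 13 13 13 38 38 37 38 42 42 43
  1  1  0]
209 [69  9 10  9  9  9 11  8  9 17 19 17 18 20 19 17 19 19 17 18 36 42 42 42
  1  0  1]
212 [68 66 66 66 66 64 66 67 10 18 21 21 21 20 20 19 20 19 20 20 37 42 42 42
 39 38  2]
215 [70 69 68 67 69 68 68 69 68 67 69 69 68 28 28 28 27 27 28 25 38 43 42 43
 40 40  1]
218 [69 68 68 67 68 67 68 67 69 67 69 69 68 68 69 68 69 66 33 33 38 42 42 4
[... 655 characters left out ...]
 1  1  1  2  0 81 81 80 81 80 81 79 80 80 79 78 80
 79  0  1]
245 [ 2  1  1  1  2  1  1  1  1  1  0  1 86 85 86 85 86 86 85 84 85 84 84 84
 84  1  0]
248 [ 1  1  0  0  1  1  1  2  1  1  1  1 90 90 90 90 89 89 88 88 90 88 90 88
 88 89  1]
251 [146 146 146 147   1   0   0   0   0   1   1   1  92  95  93  95  94  94
  93  93  93  93  93  92  93  92   0]
254 [149 149 149 150   0   3   2   2   1   2   1   2  94  99  99  98  98  97
  97  98  98  98  99  97  96  97   2]
257 [152 151 151 153 153   1   0   1   0   1   1   0   0  99  99  98  99  99
  99  99  99 100 100  99  99  99 100][ WARN:0@0.141] global loadsave.cpp:1063 imwrite_ Unsupported depth image for selected encoder is fallbacked to CV_8U.
```

View pics/w1z.png

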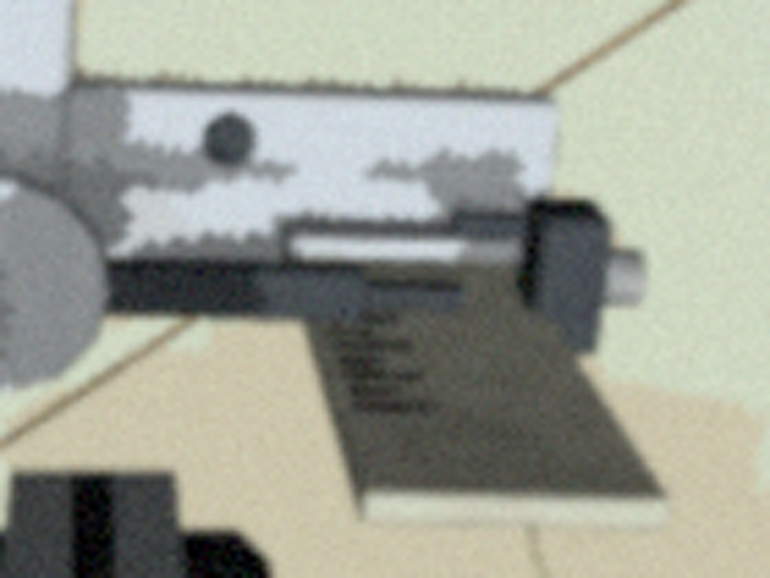

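```bash
sed -i 's/^C=.*/C=np.array([558.5,215.6]);YAW=0.143/' h.py
cat >> h.py <<'E'
TIP={1:(-50,110),-1:(-50,-110)}
def tips(d,cm,s,show=True):
    """median top heights of pointer tip and index tongue (in mount frame, along the arm from the pivot)"""
    P,u,v=cloud(d,cm);e=np.array([-1,s])/2**.5
    c,sn=np.cos(YAW),np.sin(YAW);M=(P[:,:2]-C)@np.array([[c,-sn],[sn,c]])-[60,0]
    r=M@e;l=M@np.array([e[1],-e[0]])
    for a in range(140,172,2):
        m=(r>a)&(r<a+2)&(np.abs(l)<9)&(P[:,2]>30)&(P[:,2]<75)
        if show: print(a,m.sum(),"z hist",{int(k):int(n) for k,n in zip(*np.unique(P[m,2].round(),return_counts=True)) if n>2},"lat",{int(z):round(float(np.median(l[m&(P[:,2].round()==z)])),1) for z in np.unique(P[m,2].round()) if (m&(P[:,2].round()==z)).sum()>2})
E
python3 - <<'E'
from h import *
z=np.load("w1.npz");cm=(*cam("wrist",state())[:2],z['R'],z['t']);tips(z['d'],cm,1)
E
```

```text
140 31 z hist {67: 10, 68: 13, 69: 4} lat {67: 1.3, 68: 0.2, 69: -0.3}
142 15 z hist {67: 3, 68: 9} lat {67: 1.4, 68: 0.8}
144 15 z hist {68: 8} lat {68: 0.9}
146 16 z hist {67: 3, 68: 7, 69: 3} lat {67: 1.9, 68: 0.3, 69: 1.3}
148 17 z hist {67: 5, 68: 8} lat {67: 1.1, 68: 0.8}
150 16 z hist {67: 7, 68: 5} lat {67: 1.8, 68: 0.2}
152 19 z hist {67: 4, 68: 9} lat {67: -0.0, 68: 0.8}
154 2 z hist {} lat {}
156 1 z hist {} lat {}
158 11 z hist {37: 4, 38: 6} lat {37: 0.6, 38: 1.1}
160 8 z hist {37: 3, 38: 4} lat {37: 0.4, 38: 1.0}
162 12 z hist {37: 6, 38: 5} lat {37: 0.7, 38: 0.9}
164 12 z hist {37: 6, 39: 3} lat {37: 0.6, 39: 0.4}
166 12 z hist {37: 5, 38: 7} lat {37: 1.8, 38: 0.7}
168 58 z hist {34: 4, 35: 3, 36: 5, 37: 5, 38: 11, 39: 7, 41: 12, 42: 3, 43: 4} lat {34: 2.3, 35: 5.6, 36: 3.7, 37: 2.5, 38: 1.5, 39: 1.9, 41: 5.2, 42: 0.9, 43: 0.7}
170 51 z hist {41: 6, 42: 23, 43: 11} lat {41: 0.4, 42: 3.4, 43: 4.6}
```

```bash
cat >> h.py <<'E'
def look(s,tag):
    st=state();im,d=snapshot("wrist");cm=cam("wrist",st);cv2.imwrite(f"pics/{tag}.png",im[:,:,::-1])
    np.savez(tag+".npz",d=d,im=im,R=cm[2],t=cm[3]);P,u,v=cloud(d,cm);e=np.array([-1,s])/2**.5
    c,sn=np.cos(YAW),np.sin(YAW);M=(P[:,:2]-C)@np.array([[c,-sn],[sn,c]])-[60,0]
    r=M@e;l=M@np.array([e[1],-e[0]]);o=[]
    for a,b in((143,153),(159,166)):
        m=(r>a)&(r<b)&(np.abs(l)<3)&(P[:,2]>25)&(P[:,2]<75);o+=[np.median(P[m,2]) if m.any() else np.nan,int(m.sum())]
    print(tag,"t",st['time_s'],"z",st['eef_pos'][2].round(2),"F",st['wrist_force'],"pointer/index",o);return o
def touch(s):
    f0=state()['wrist_force'][2];z=98.
    while z>86:
        z-=1;move_linear(m2w(0,s*60,z),rate=20)
        if abs(state()['wrist_force'][2]-f0)>1: break
    print("contact z",z,state()['wrist_force'][2]-f0);return z
E
python3 - <<'E'
from h import *
goto(m2w(0,60,115),down(YAW+np.pi/4));move_linear(m2w(0,60,98),rate=60)
z=touch(1);move_linear(m2w(0,60,z-9),rate=30);look(1,"r1")
E
```

```text
contact z 94.0 -1.236710394243516
r1 t 10.05 z 85.11 F [-2.97  1.87  5.26] pointer/index [np.float64(54.333178048897864), 132, np.float64(37.46192994636153), 74]
```

```bash
python3 - <<'E'
from h import *
z=state()['eef_pos'][2]
def drop(o): return (67.7-o[0])*155/148
move_linear(m2w(0,60,78.3),rate=30);o=look(1,"r2")
D=29.6;dz=(D-drop(o))/1.82;print(drop(o),dz)
if -2<dz<4:
    move_linear(m2w(0,60,78.3-dz),rate=20);o=look(1,"r3");print(drop(o),o[0]-o[2])
E
```

```text
r2 t 10.475 z 78.91 F [-5.08  3.6   9.92] pointer/index [np.float64(44.08008349098551), 115, np.float64(37.63238630952654), 73]
24.73707472227869 2.6719369657809393
r3 t 10.8083 z 76.47 F [-5.82  3.25 10.78] pointer/index [np.float64(39.96268788290917), 101, np.float64(37.46851102955784), 91]
29.049212014520805 2.494176853351334
```

```bash
python3 - <<'E'
from h import *
z=np.load("r3.npz");cm=(*cam("wrist",state())[:2],z['R'],z['t']);tips(z['d'],cm,1)
c=z['im'][170:320,380:540,::-1]
cv2.imwrite("pics/r3z.png",np.clip(cv2.resize(c,None,fx=4,fy=4,interpolation=2).astype(float)*1.6,0,255).astype(np.uint8))
E
```

```text
140 23 z hist {41: 11, 42: 11} lat {41: 1.2, 42: 0.5}
142 27 z hist {41: 16, 42: 5} lat {41: 1.2, 42: 0.5}
144 23 z hist {39: 3, 40: 5, 41: 10, 42: 3} lat {39: -0.1, 40: 1.1, 41: 0.7, 42: -0.0}
146 27 z hist {40: 15, 41: 7} lat {40: 1.1, 41: 0.5}
148 21 z hist {39: 9, 40: 10} lat {39: 0.4, 40: 1.7}
150 16 z hist {39: 8, 40: 7} lat {39: 0.2, 40: 1.4}
152 0 z hist {} lat {}
154 0 z hist {} lat {}
156 5 z hist {} lat {}
158 33 z hist {36: 6, 37: 11, 38: 12} lat {36: 0.5, 37: 1.4, 38: 0.8}
160 24 z hist {37: 9, 38: 13} lat {37: 0.1, 38: 0.8}
162 22 z hist {36: 3, 37: 9, 38: 9} lat {36: -0.5, 37: 0.7, 38: 1.1}
164 27 z hist {36: 4, 37: 11, 38: 9} lat {36: -0.4, 37: 1.4, 38: -0.0}
166 25 z hist {36: 4, 37: 7, 38: 10, 39: 3} lat {36: 0.7, 37: 1.5, 38: 1.1, 39: -0.4}
168 167 z hist {32: 8, 33: 9, 34: 8, 35: 16, 36: 10, 37: 15, 38: 21, 39: 15, 40: 22, 41: 20, 42: 16, 43: 4} lat {32: 6.5, 33: 5.5, 34: 2.3, 35: 4.4, 36: 6.3, 37: 4.5, 38: 2.8, 39: 1.7, 40: 3.8, 41: 2.8, 42: 4.3, 43: 5.4}
170 107 z hist {33: 3, 34: 3, 36: 4, 37: 4, 38: 4, 39: 3, 40: 5, 41: 17, 42: 44, 43: 13} lat {33: -1.8, 34: -1.9, 36: -1.9, 37: -1.7, 38: -1.5, 39: -1.9, 40: -1.2, 41: 2.6, 42: 3.4, 43: 2.4}
```

View pics/r3z.png

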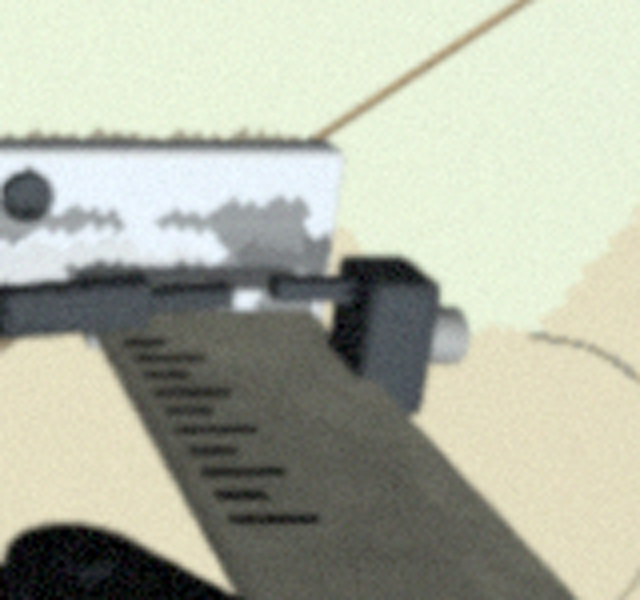

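```bash
python3 - <<'E'
from h import *
z=75.63-.6
move_linear(m2w(0,60,z),rate=15);o=look(1,"r4");pause(1.2);o=look(1,"r5")
move_linear(m2w(0,60,130),rate=60);pause(.3);look(1,"r6")
o=down(YAW-np.pi/4)
print(solve_ik(m2w(-15,-75,150),o),state()['q'])
move_linear(m2w(0,60,200),rate=200)
goto(m2w(-15,-75,200),o);move_linear(m2w(-15,-75,150),rate=150)
look(-1,"s0")
z=np.load("s0.npz");cm=(*cam("wrist",state())[:2],z['R'],z['t']);tips(z['d'],cm,-1)
E
```

```text
r4 t 11.1083 z 76.01 F [-6.21  3.99 11.24] pointer/index [np.float64(39.28659406602789), 99, np.float64(37.553303174174346), 90]
r5 t 12.3583 z 76.02 F [-6.59  3.52 10.91] pointer/index [np.float64(39.35481090264057), 100, np.float64(37.47929341807554), 90]
r6 t 13.775 z 129.77 F [-0.06  0.38 -0.37] pointer/index [np.float64(67.39510565042836), 99, np.float64(37.59111864853655), 51]
[ 0.02  0.02 -0.16  1.39  0.    0.66] [ 0.25  0.16 -0.05  1.36 -0.   -0.68]
s0 t 16.025 z 150.16 F [0.98 0.21 1.32] pointer/index [np.float64(67.62844342036328), 92, np.float64(43.771549617663), 40]
140 30 z hist {67: 7, 68: 15, 69: 8} lat {67: -0.7, 68: -1.2, 69: 1.6}
142 18 z hist {66: 3, 67: 5, 68: 6} lat {66: 0.9, 67: -0.8, 68: -0.3}
144 18 z hist {67: 3, 68: 11} lat {67: -0.0, 68: -0.6}
146 18 z hist {66: 3, 67: 5, 68: 7, 69: 3} lat {66: 1.1, 67: -0.9, 68: -0.6, 69: 0.6}
148 17 z hist {67: 6, 68: 6, 69: 3} lat {67: -0.2, 68: -1.2, 69: -0.1}
150 18 z hist {67: 6, 68: 8} lat {67: -0.4, 68: -0.9}
152 18 z hist {67: 4, 68: 10} lat {67: -0.0, 68: -0.2}
154 1 z hist {} lat {}
156 0 z hist {} lat {}
158 10 z hist {43: 4, 44: 5} lat {43: -1.1, 44: 0.2}
160 11 z hist {43: 6, 44: 4} lat {43: -0.5, 44: -0.1}
162 11 z hist {43: 5, 44: 4} lat {43: -0.2, 44: -0.5}
164 12 z hist {43: 4, 44: 8} lat {43: 0.4, 44: -0.5}
166 10 z hist {44: 5} lat {44: -0.4}
168 67 z hist {39: 4, 40: 4, 41: 4, 42: 4, 43: 6, 44: 12, 45: 4, 46: 9, 47: 8, 48: 6, 49: 5} lat {39: -1.8, 40: -6.2, 41: -5.5, 42: -3.5, 43: -0.9, 44: -1.6, 45: -0.9, 46: -3.9, 47: -4.9, 48: -1.2, 49: -7.2}
170 53 z hist {41: 3, 47: 6, 48: 25, 49: 12} lat {41: 2.4, 47: 0.9, 48: -3.7, 49: -4.3}
```

View pics/s0.png

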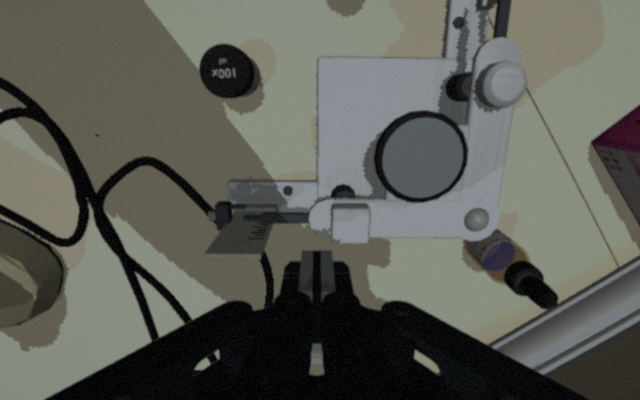

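```bash
python3 - <<'E'
from h import *
def drop(o): return (67.7-o[0])*155/148
goto(m2w(0,-60,115),down(YAW-np.pi/4));move_linear(m2w(0,-60,95),rate=60)
move_linear(m2w(0,-60,81.5),rate=25);pause(.2);o=look(-1,"s1");D=drop(o);dz=(23.8-D)/1.82;print(D,dz)
if 0<dz<5:
    move_linear(m2w(0,-60,81.5-dz),rate=20);pause(.2);o=look(-1,"s2");print(drop(o))
z=np.load("s2.npz");cm=(*cam("wrist",state())[:2],z['R'],z['t']);tips(z['d'],cm,-1)
c=z['im'][170:320,100:260,::-1]
cv2.imwrite("pics/s2z.png",np.clip(cv2.resize(c,None,fx=4,fy=4,interpolation=2).astype(float)*1.6,0,255).astype(np.uint8))
E
```

```text
s1 t 17.7333 z 82.05 F [-4.23 -5.8   8.53] pointer/index [np.float64(49.47503445550675), 127, np.float64(43.71399602614161), 87]
19.08695715808415 2.589583979074643
s2 t 18.2667 z 79.65 F [-6.44 -5.96  9.81] pointer/index [np.float64(45.26715105948086), 119, np.float64(43.843476642483644), 94]
23.493862066084237
140 26 z hist {46: 5, 47: 16, 48: 4} lat {46: 0.8, 47: -0.2, 48: -0.1}
142 24 z hist {45: 5, 46: 11, 47: 6} lat {45: 0.5, 46: -0.8, 47: -0.4}
144 28 z hist {44: 6, 45: 4, 46: 14, 47: 3} lat {44: 0.8, 45: -1.6, 46: -0.3, 47: -0.0}
146 22 z hist {45: 12, 46: 8} lat {45: 0.1, 46: -0.7}
148 27 z hist {44: 5, 45: 12, 46: 9} lat {44: 0.9, 45: -0.8, 46: 0.1}
150 26 z hist {44: 8, 45: 9, 46: 7} lat {44: 0.1, 45: -0.3, 46: -0.6}
152 3 z hist {} lat {}
154 0 z hist {} lat {}
156 1 z hist {} lat {}
158 33 z hist {41: 3, 42: 4, 43: 10, 44: 12, 45: 4} lat {41: -0.4, 42: -0.8, 43: 0.5, 44: -0.6, 45: 0.1}
160 25 z hist {43: 6, 44: 13, 45: 4} lat {43: 0.0, 44: -0.9, 45: 0.7}
162 28 z hist {42: 4, 43: 6, 44: 11, 45: 7} lat {42: 0.4, 43: 0.1, 44: -0.8, 45: -0.4}
164 25 z hist {43: 7, 44: 10, 45: 6} lat {43: 0.6, 44: -0.7, 45: -0.7}
166 26 z hist {42: 3, 43: 7, 44: 14} lat {42: 0.6, 43: -0.2, 44: -0.5}
168 169 z hist {38: 8, 39: 13, 40: 5, 41: 13, 42: 13, 43: 20, 44: 23, 45: 18, 46: 20, 47: 14, 48: 13, 49: 7} lat {38: -6.1, 39: 0.6, 40: -5.5, 41: -4.7, 42: -5.4, 43: -3.4, 44: -2.5, 45: -3.3, 46: -4.2, 47: -2.8, 48: -5.1, 49: -4.3}
170 120 z hist {39: 3, 40: 5, 43: 3, 44: 6, 45: 5, 46: 7, 47: 18, 48: 44, 49: 24} lat {39: 2.3, 40: 2.1, 43: 2.4, 44: 2.1, 45: 1.7, 46: 1.8, 47: -1.1, 48: -2.8, 49: -3.2}
```

View pics/s2z.png

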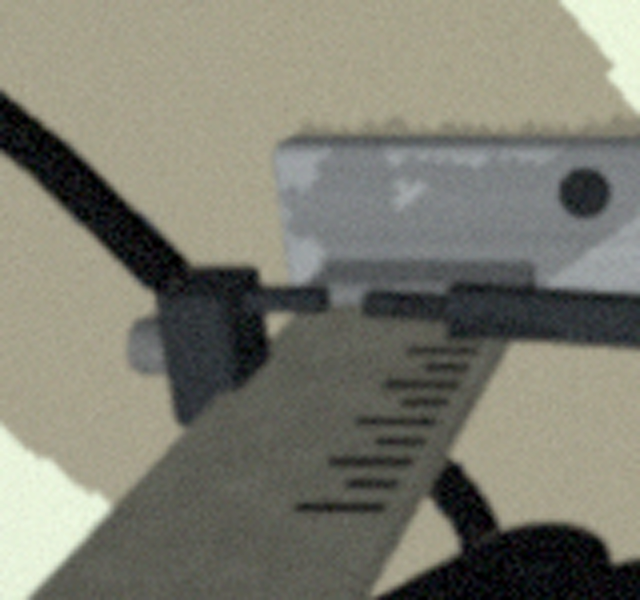

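The pointer end at about (370, 302) in the crop faces the index tip at about (322, 298). They are level to within about 1 mm, so I'll hold, release and hand in.

```bash
python3 - <<'E'
from h import *
pause(1.2);look(-1,"s3")
move_linear(m2w(0,-60,130),rate=60);pause(.3);move_linear(m2w(0,-60,200),rate=150);pause(.3)
look(-1,"s4")
z=np.load("s4.npz");im,d=snapshot("top");cv2.imwrite("pics/end.png",np.vstack([z['im'],im])[:,:,::-1][:, :])
for t in("wash_bottle","dropper","specimen_jar"):
    r=find_in("top",t);print(t,[(x['point'],round(x['conf'],2)) for x in r[:1]])
close_job();print(state()['time_s'],state()['wrist_force'])
E
```

```text
s3 t 19.5167 z 79.63 F [-5.08 -5.57 10.78] pointer/index [np.float64(45.11469762549041), 118, np.float64(43.74860439557625), 89]
s4 t 21.7833 z 199.11 F [-0.32 -0.73  0.21] pointer/index [np.float64(67.76652835183475), 47, np.float64(43.88687958887111), 29]
wash_bottle [([649.1, -285.7, 107.7], 0.8)]
dropper []
specimen_jar [([607.2, -139.7, 72.8], 0.72)]
the job is handed in; nothing more can be done
the job is handed in; nothing more can be done
```

I pressed the round pad, then the square pad, each with the shut fingertips, held each for over a second, and released them. The job is handed in and reported no verdict. The clock read 21.8 s at the last timed check, against the 48 s limit.

| | Round corner | Square corner |
|---|---|---|
| Pointer above its index at the hold | about 1 mm or less | about 1 mm or less |
| Upward force on the fingers | about 11 N | about 11 N |
| Pointer height after release | 67.4 mm (about 67.7 at rest) | 67.8 mm (67.6 at rest) |
| Index height, before and after | 37.7 and 37.6 mm | 43.8 and 43.9 mm |

- **Pointer levels:** these compare the tops of the pointer and the index in the wrist camera's depth images, scaled from mid-pointer to the tip. I assumed both blades are equally thick.
- **Round corner:** its release was checked right after its own press, not again at the end.
- **Bystanders:** the wash bottle and specimen jar were found where they began, within detection noise. In the last top picture the dropper was not detected. I did not re-check the eyepiece, objective case, petri dish or timer. The wrist force gave no sign of a collision: it was near zero after each release.

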